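# Third hand for a connector-holder block

## Robot

A 6-joint arm with a two-finger parallel gripper is mounted at the origin on the work surface. World frame = base frame: x ahead of the robot, y to its left, z up, the work surface at z = 0. Lengths are in m, angles in rad, forces in N, time in s.
With the tool pointing down it reaches from about 0.35 to 0.775 m from the base axis. Payload 7.3 kg.
Tool frame: the origin (TCP) lies at the very end of the fingers, on their centre line; the grasp point (between the pads) lies 19 mm behind it; z points along the fingers, y is the direction in which the jaws open and shut (so a half turn about z gives the same grasp; the last joint's range is limited). The gripper opens to 92 mm and grips with 3 to 60 N. Pads are 19 mm wide; open, the fingers measure 130 mm over their backs; the gripper's body (75 mm by 190 mm) begins 47 mm behind the grasp point.
Start: joints at [-1.476, 0.342, 1.524, -0, 1.275, -0.146], TCP at [0.125, -0.51, 0.227] pointing down, gripper open.
Joint ranges: [-2.53, 2.53], [-0.77, 2.02], [0.04, 2.7], [-1, 4.14], [0.28, 2.66], [-3.11, 3.11]. Speed limits (rad/s): [2.57, 2.57, 3.14, 3.14, 3.14, 3.14].

## Interface

Orientations are given as a unit quaternion [w, x, y, z].
In Python, from workcell import observe, grab_frame, hand_in, regions_of gives the robot as it stands.
- The arm moves only by the shell command python3 -m handwheel 'ROWS' [OPENING] [FORCE]. ROWS is text: rows parted by semicolons, each of 6 numbers parted by spaces: the shift along the world's x, y, z in cm, then the turn, a rotation vector about the world's x, y, z in degrees. In form: x y z rx ry rz; .... A call has exactly 8 rows; each row shifts and turns the commanded pose from where the row before left it; what a row does not reach is not made up. A row lasts 1/12 s, in which the tool goes at most 41.7 mm and 7.16 degrees, less where a joint would pass 70% of its speed; a pose out of reach is approached as far as the arm can. A call with a gripper value outside its range is refused whole. OPENING is the gripper's target within -1 to 1 (fully open at 1, half-way at 0, shut at -1), set as the call begins (- or left out, the last holds). The fingers move at their own pace and stop on an object; FORCE is the grip in N (left out, the last holds). Time passes only in rows, so rows that do not move let the fingers close, or fill a call up. It gives the time, the measured TCP pose, the force and the opening at its end, in the units of the state.
- observe(): the state, without advancing time (a new reading comes with each control period).
- grab_frame(name): name is "side" or "top" or "wrist"; returns a dict with "img" (400x640x3 uint8, red, green, blue), "vfov" (degrees; the focal length in pixels is half the picture's height over the tangent of half this angle, whatever the lens; pixels are square), "cx", "cy" (the principal point, pixels), "k1" (the pictures are not rectified: a ray, as slopes to the right and down, at radius r is drawn at 1 + k1 r^2 times it, then the intrinsics apply), "world_to_cam" (4x4, takes a point from world to camera coordinates). Camera axes: x right, y up, looking along -z (the intrinsics and any distortion apply to the point x, -y, -z); pixel columns grow to the right and rows downward; lengths in m; the calibration is good to about 2 mm. A picture is of the moment at which its call begins. There is no depth.
- hand_in(): hands the job in, once; it reports no verdict.
Trained networks look in a picture, given as the dict that the camera call returned (one of the last four; its "shot" number tells which), for a name from the list of things; names that differ only in an ending like _2 or _b are one class to them, and where a whole thing is asked for, a point or a joint stands for the part that bears it (a point fixed in the world has none). Each returns a list of dicts, best first, with "p" (0 to 1); they miss things now and then, are a little off and sometimes report something else, mostly with a low value. They report only what shows in the picture. A call takes as long as a camera call. They do not tell look-alikes from the thing itself.
- regions_of(picture, thing): "mask" (400x640 bool, what is visible of it) and "point" ([column, row] in pixels, amid what is visible of it).
The state is a dict: "t": time; "qpos": joint angles; "qvel": joint speeds; "joint_efforts": joint torques, N m; "eef_pos": TCP position; "eef_rot": TCP orientation; "wrist_force": force on the tool from outside, world axes, zero at the start; "ft_torque": the same for the moment, N m; "grip_width": opening from 0.0 (shut) to 1.0 (fully open).
Only numpy, scipy, OpenCV 4.12 (cv2) and the standard library are available. Lean on these libraries where they do the work, as an engineer would, in place of code of your own. Each camera call takes 0.05 s, during which the arm holds its last target. There are 200 camera calls.

## Task

First press the raised lever at the rear of the fixture down until its latch keeps it down by itself, so that the ejector draws back. Then put the large plywood holder block flat on the white deck, centred and square in front of the sprung backstop, and push it steadily against both backstop pads with about 10 N (the backstop gives about half of its travel), never ramming it. Finish while still holding it pressed there, so that a colleague can screw it down, and leave everything else where it is.

Things in the scene. Friction and masses are not known exactly. Their poses are not given: they have to be found in the camera images.
- fixture: Fixture fixed on the bench: white deck 270 long (x -125 to +145) x 150 wide x 18 high. Origin on the bench surface, under the middle of the backstop's unpressed front face. x is the push direction, from the bare loading side to the backstop and on to the lever, roughly away from the robot (yaw within 0.25 rad); z up.
- backstop: Sprung aluminium stop: two pads 46 wide (y 12 to 58 either side, 22 to 66 above the bench) and a bridge on top (to 76). Origin: middle of its front face at deck level; axes as the fixture's. It gives along the fixture's +x by 0 to 12 mm, then a hard end: 4 N to start, 1 N more per mm (6 mm = 10 N). Its origin's x in the fixture's frame is how far it has given.
- lever (a joint): Sprung steel lever behind the backstop (rad): 0 raised, grows as pressed, hard stop 0.47. By 0.44 a sprung latch has snapped over it and keeps it at about 0.41; let go earlier, it springs back. Hinge along the fixture's y at x +30, z +14. Takes 4 to 10 N at the pad. Raised, its ejector toe sticks out 5 mm before the pads, 55 to 65 above the bench; latched, it is out of the way.
- lever_pad (a point): Middle of the top of the lever's thumb pad, a dark steel plate 36 x 28 x 6, 99 mm from the hinge axis. In the fixture's frame about x +105, z +78 when raised (leaning, far end higher), x +125, z +42 (level) when latched; y 0. Nothing is above it.
- block_centre (a point): Centre (half-way up) of the large holder block: plywood 45 (its x) x 56 (its y) x 50 high, a grey shroud 20 x 31 x 10 on top; 110 to 220 g. Loose on the bench left or right of the fixture, its x within 0.5 rad of world x. A 56 mm face goes to the pads, either way round. Pressed at 10 N its centre is at x -16.5, y 0, z +43 in the fixture's frame. Two like blocks are smaller.
- small_block: A smaller holder block, 30 x 40 x 28 plus shroud, on the other side of the fixture; a bystander. Origin at the centre of its underside.
- small_block2: Another such small block, a bystander. Origin at the centre of its underside.
- tape_roll: Black tape roll lying flat, 90 across, 19 high; a bystander.
- screwdriver: Screwdriver lying on the bench; a bystander.
- jar: Clear jar, 56 across, 70 high; a bystander.
- pliers: Pliers lying on the bench, about 190 long; a bystander.
- terminal_reel: Cardboard reel lying flat, 84 across, 24 high; a bystander.
Things that resemble listed ones, but are neither listed nor needed, are in the scene too. Leave any black or pink look-alike of the part that bears block_centre alone.

How it is judged:
On the way:
1. the lever is down and stays down by its latch, the fingers touching nothing (value of joint lever above 0.37 rad and contact force between the fingers and anything else below 0.5 N), for 0.2 s.
At the end, for the whole second after the job is handed in: The lever is latched down; the large block stands flat on the deck (height within 4 mm, tilt under 0.06 rad), square (0.08 rad) and centred (10 mm) before the backstop, and the fingers hold it still, pressing it on the backstop with 6 to 14 N (value of joint lever above 0.37 rad and distance between the grasp point and lever_pad above 0.06 m and contact force between block and backstop between 6 and 14 N and contact force between the fingers and block above 2 N and contact force between the fingers and backstop below 0.5 N and y of block_centre in the frame of fixture between -0.01 and 0.01 m and z of block_centre in the frame of fixture between 0.039 and 0.047 m and angle between the y axis of block and the y axis of fixture, either way round below 0.08 rad and angle between block's own z axis and vertical below 0.06 rad and linear speed of block below 0.01 m/s); the arm keeps its last pose, push and grip.
It fails at once if the block is rammed against the backstop (over 25 N) (contact force between block and backstop above 25 N).
It fails at once if a bystander is moved by more than 30 mm (distance of any of small_block, small_block2, tape_roll, screwdriver, jar, pliers, terminal_reel from where it was at the start of the episode above 0.03 m).
It also fails if it takes over 64 s, if anything falls off the work surface, if the arm or the gripper's body presses on something with over 40 N, if the wrist force passes 120 N, or if a joint passes its speed limit or range.

## Working session

There is one attempt and no reset: what is moved stays moved. The work goes in short steps, Python scripts to look and compute and a shell command to move; the robot and the scene stay as the last step left them, time stands still between calls to the robot, and variables do not carry over. Pictures are saved under pics/ and viewed, about 8 in all and at most 12, crops included, and the job is handed in when it is done.

```bash
ls; mkdir -p pics; cat > h.py <<'E'
import numpy as np, cv2
from workcell import observe, grab_frame, hand_in, regions_of
def K(f):
    F=200/np.tan(np.radians(f["vfov"])/2); return F
def ray(f,px):
    F=K(f); d=np.array([(px[0]-f["cx"])/F,(px[1]-f["cy"])/F]); u=d.copy()
    for _ in range(30): u=d/(1+f["k1"]*(u@u))
    T=np.array(f["world_to_cam"]); R=T[:3,:3]; o=-R.T@T[:3,3]
    return o,R.T@np.array([u[0],-u[1],-1.])
def at_z(f,px,z):
    o,d=ray(f,px); return o+d*(z-o[2])/d[2]
def proj(f,P):
    T=np.array(f["world_to_cam"]); c=T[:3,:3]@np.array(P,float)+T[:3,3]
    u=np.array([c[0],-c[1]])/-c[2]; u=u*(1+f["k1"]*(u@u)); return u*K(f)+[f["cx"],f["cy"]]
def save(f,name,crop=None,s=1):
    im=f["img"][:,:,::-1]
    if crop: a,b,c,d=crop; im=im[b:d,a:c]
    cv2.imwrite("pics/"+name,cv2.resize(im,None,fx=s,fy=s,interpolation=cv2.INTER_CUBIC))
E
python3 - <<'E'
from h import *
import pickle
o=observe(); print({k:np.round(v,3) for k,v in o.items()})
for n in ("top","side"):
    f=grab_frame(n); save(f,n+"0.png",None,1.25); pickle.dump(f,open(n+".pkl","wb"))
    T=np.array(f["world_to_cam"]); print(n,f["vfov"],f["k1"],-T[:3,:3].T@T[:3,3])
    for t in ("fixture","backstop","lever","lever_pad","block_centre","small_block","jar","tape_roll","screwdriver","pliers","terminal_reel"):
        print(t,[(round(r["p"],2),np.round(r["point"]),int(r["mask"].sum()),np.round(at_z(f,r["point"],.03),3)) for r in regions_of(f,t)][:5])
E
```

```text
pics
{'t': np.float64(0.0), 'qpos': array([-1.476,  0.343,  1.525,  0.   ,  1.275, -0.146]), 'qvel': array([-0.001, -0.002, -0.   , -0.001, -0.001,  0.001]), 'joint_efforts': array([ -0.   , -43.124, -24.422,   0.072,   0.056,  -0.   ]), 'eef_pos': array([ 0.125, -0.509,  0.226]), 'eef_rot': array([-0.001,  0.993,  0.12 ,  0.   ]), 'wrist_force': array([0.768, 0.252, 0.576]), 'ft_torque': array([-0.039, -0.028, -0.032]), 'grip_width': np.float64(1.001)}
top 57.85416371930687 -0.008947955472824396 [ 0.43391314 -0.02735275  1.11840164]
fixture [(0.73, array([299., 189.]), 4470, array([0.525, 0.063, 0.03 ]))]
backstop [(0.81, array([300., 187.]), 195, array([0.529, 0.06 , 0.03 ])), (0.72, array([300., 187.]), 4330, array([0.53, 0.06, 0.03]))]
lever [(0.74, array([296., 164.]), 258, array([0.599, 0.073, 0.03 ])), (0.49, array([302., 189.]), 4281, array([0.523, 0.054, 0.03 ]))]
lever_pad [(0.66, array([300., 159.]), 234, array([0.615, 0.06 , 0.03 ])), (0.56, array([428., 187.]), 134, array([ 0.521, -0.326,  0.03 ])), (0.32, array([211., 211.]), 363, array([0.464, 0.332, 0.03 ]))]
block_ce
[... 1135 characters left out ...]
3 ]))]
lever [(0.55, array([331., 179.]), 110, array([0.649, 0.128, 0.03 ])), (0.23, array([364., 268.]), 210, array([ 0.499, -0.354,  0.03 ]))]
lever_pad []
block_centre [(0.86, array([284., 179.]), 252, array([0.494, 0.205, 0.03 ])), (0.54, array([265., 173.]), 68, array([0.451, 0.278, 0.03 ]))]
small_block [(0.63, array([339., 169.]), 90, array([0.71 , 0.176, 0.03 ])), (0.54, array([364., 267.]), 213, array([ 0.502, -0.352,  0.03 ]))]
jar [(0.98, array([411., 239.]), 516, array([ 0.692, -0.305,  0.03 ]))]
tape_roll [(0.74, array([303., 299.]), 651, array([ 0.297, -0.39 ,  0.03 ])), (0.45, array([407., 239.]), 467, array([ 0.682, -0.3  ,  0.03 ]))]
screwdriver []
pliers []
terminal_reel []
```

View pics/top0.png

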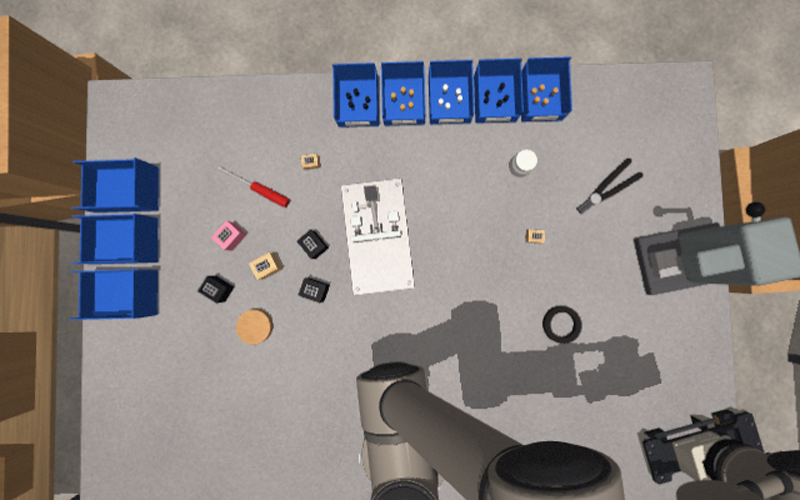

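View pics/side0.png

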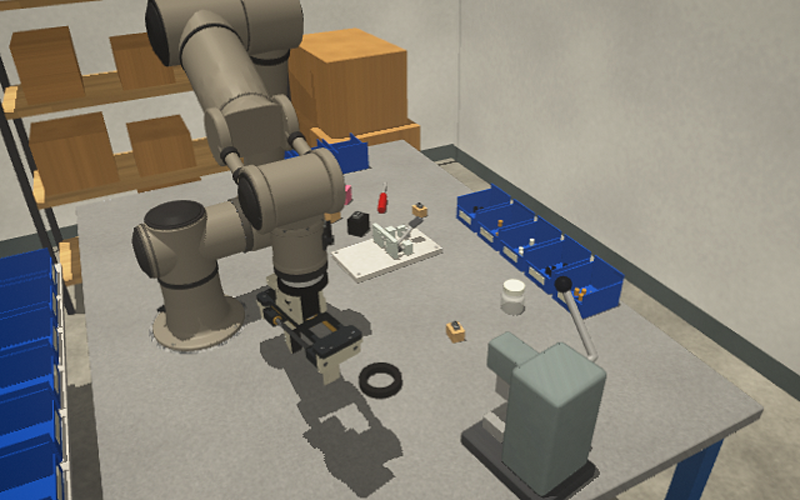

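Look-alikes in top0.png (800 px): blacks at (313,243), (314,290), (216,289) and pink at (228,235) are to be left alone. The small plywood ones are at (310,160) and (536,236). The large plywood block must be the one at (264,265). The lever pad is at about (372,192). The drill-press thing at right is irrelevant. Next I check the choice in a crop and fit the poses.

```bash
python3 - <<'E'
from h import *
import pickle
f=pickle.load(open("top.pkl","rb"))
A=f["img"][170:245,165:345][:,:,::-1]; B=f["img"][120:245,160:345][:,:,::-1]
cv2.imwrite("pics/crop1.png",cv2.resize(B,None,fx=4.3,fy=4.3,interpolation=cv2.INTER_CUBIC))
# block
m=max(regions_of(f,"block_centre"),key=lambda r:-abs(r["point"][0]-211)-abs(r["point"][1]-212)) if 0 else None
hsv=cv2.cvtColor(f["img"],cv2.COLOR_RGB2HSV)
roi=np.zeros((400,640),np.uint8); roi[190:230,195:228]=1
m=((hsv[...,1]>70)&(hsv[...,0]>8)&(hsv[...,0]<30)&(roi>0)).astype(np.uint8)
m=cv2.morphologyEx(m,cv2.MORPH_CLOSE,np.ones((7,7)))
ys,xs=np.nonzero(m); print("blk px",m.sum(),xs.min(),xs.max(),ys.min(),ys.max())
P=np.array([at_z(f,(x,y),.05)[:2] for x,y in zip(xs,ys)],np.float32)
print("blk rect@z.05",cv2.minAreaRect(P*1000))
# deck
roi[:]=0; roi[138:242,265:340]=1
w=((f["img"].min(2)>195)&(roi>0)).astype(np.uint8)
w=cv2.morphologyEx(w,cv2.MORPH_CLOSE,np.ones((25,25)))*roi
ys,xs=np.nonzero(w)
P=np.array([at_z(f,(x,y),.018)[:2] for x,y in zip(xs,ys)],np.float32)
r=cv2.minAreaRect(P*1000);print("deck",len(xs),r,cv2.boxPoints(r))
E
```

```text
blk px 367 199 225 202 223
blk rect@z.05 ((460.8387451171875, 321.8152770996094), (49.89265060424805, 66.21659851074219), 26.049463272094727)
deck 4288 ((526.2302856445312, 57.22893142700195), (270.8765563964844, 148.3729705810547), 5.382936477661133) [[384.4297    118.382545 ]
 [398.34888   -29.336102 ]
 [668.0309     -3.9246826]
 [654.1117    143.79396  ]]
```

View pics/crop1.png

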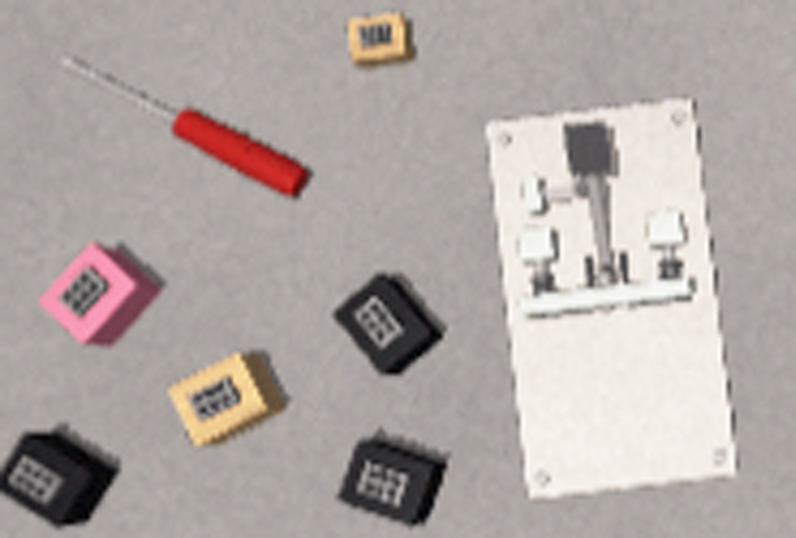

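The chosen plywood block, in crop at (215,398), is clearly larger than the plywood one at (380,38), and is neither black nor pink. The deck fit is 271x148 mm, so the fixture origin is about (0.516, 0.056) with yaw 5.4°. Moving to above the lever pad with the fingers shut.

```bash
python3 -m handwheel '2.6 3 0 0 0 0;2.6 3 0 0 0 0;2.6 3 0 0 0 0;2.6 3 0 0 0 0;2.6 3 0 0 0 0;2.6 3 0 0 0 0;2.6 3 0 0 0 0;2.6 3 0 0 0 0' -1 20; python3 -m handwheel '2.6 3 0 0 0 -2;2.6 3 0 0 0 -2;2.6 3 0 0 0 -2;2.6 3 0 0 0 -2;2.6 3 0 0 0 0;2.6 3 0 0 0 0;2.6 3 0 0 0 0;2.6 3 0 0 0 0'
python3 - <<'E'
from h import *
import pickle
f=pickle.load(open("top.pkl","rb"))
print(at_z(f,(297.2,154.4),.078), proj(f,(.6208,.0661,.078)))
E
```

```text
t: 1.87
eef_pos: [0.3341, -0.2683, 0.227]
eef_rot: [0.0, 0.993, 0.12, 0.0]
wrist_force: [1.7, -0.6, 0.2]
grip_width: 0.467
t: 2.53
eef_pos: [0.5423, -0.028, 0.2268]
eef_rot: [0.0, 0.999, 0.051, 0.0]
wrist_force: [0.9, 0.3, -0.2]
grip_width: 0.0
[0.62133864 0.06294259 0.078     ] [296.11896076 154.61414507]
```

```bash
python3 -m handwheel '2.5 2.8 0 0 0 0;2.5 2.8 0 0 0 0;2.5 2.8 -1 0 0 0;0.9 0.8 -2 0 0 0;0 0 -3 0 0 0;0 0 -3 0 0 0;0 0 -2 0 0 0;0 0 0 0 0 0'
```

```text
t: 3.2
eef_pos: [0.6222, 0.0623, 0.1115]
eef_rot: [-0.0, 0.999, 0.051, -0.005]
wrist_force: [-0.7, 0.6, -0.4]
grip_width: 0.003
```

```bash
python3 - <<'E'
from h import *
f=grab_frame("side"); save(f,"s1.png",(250,120,420,250),4.5)
print(observe()["eef_pos"],proj(f,(.6208,.0661,.078)))
E
```

```text
[0.623781   0.06221092 0.11448069] [332.03284837 176.43588367]
```

View pics/s1.png

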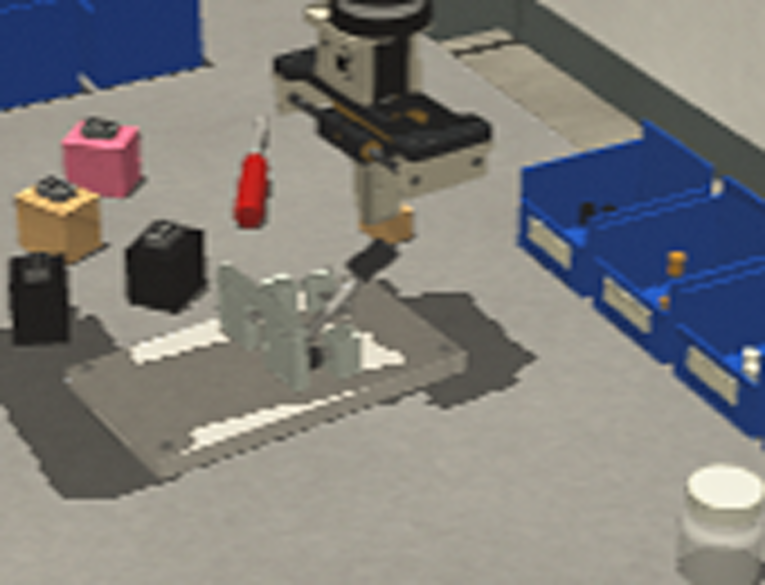

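The shut fingers, tip at crop (378,222), hang just over the pad at (372,258). Pressing.

```bash
python3 -m handwheel '0 0.2 -1 0 0 0;0 0.1 -1 0 0 0;0 0 -1 0 0 0;0.2 0 -1 0 0 0;0.2 0 -0.5 0 0 0;0.2 0 -0.5 0 0 0;0.1 0 -0.5 0 0 0;0 0 0 0 0 0'; python3 -m handwheel '0.1 0 -0.4 0 0 0;0.1 0 -0.4 0 0 0;0.1 0 -0.4 0 0 0;0 0 -0.3 0 0 0;0 0 -0.2 0 0 0;0 0 0 0 0 0;0 0 0 0 0 0;0 0 0 0 0 0'
```

```text
t: 3.92
eef_pos: [0.6342, 0.0653, 0.0623]
eef_rot: [-0.0, 0.999, 0.051, 0.002]
wrist_force: [2.0, 1.9, 4.9]
grip_width: 0.007
t: 4.58
eef_pos: [0.6368, 0.065, 0.0456]
eef_rot: [0.0, 0.999, 0.05, 0.002]
wrist_force: [4.1, 0.1, 4.8]
grip_width: 0.005
```

```bash
python3 -m handwheel '0 0 -0.2 0 0 0;0 0 -0.2 0 0 0;0 0 -0.1 0 0 0;0 0 -0.1 0 0 0;0 0 -0.1 0 0 0;0 0 0 0 0 0;0 0 0 0 0 0;0 0 0 0 0 0'
```

```text
t: 5.25
eef_pos: [0.6379, 0.0652, 0.0396]
eef_rot: [0.0, 0.999, 0.05, 0.003]
wrist_force: [5.3, 1.5, 9.3]
grip_width: 0.005
```

```bash
python3 -m handwheel '0 0 -0.1 0 0 0;0 0 -0.1 0 0 0;0 0 -0.1 0 0 0;0 0 0 0 0 0;0 0 0 0 0 0;0 0 0 0 0 0;0 0 0 0 0 0;0 0 0 0 0 0'
```

```text
t: 5.92
eef_pos: [0.6384, 0.0652, 0.0376]
eef_rot: [0.0, 0.999, 0.05, 0.004]
wrist_force: [4.5, 1.7, 13.8]
grip_width: 0.002
```

```bash
python3 -m handwheel '0 0 -0.1 0 0 0;0 0 -0.1 0 0 0;0 0 0 0 0 0;0 0 0 0 0 0;0 0 0 0 0 0;0 0 0 0 0 0;0 0 0 0 0 0;0 0 0 0 0 0'
```

```text
t: 6.58
eef_pos: [0.6386, 0.0652, 0.0374]
eef_rot: [0.0, 0.999, 0.051, 0.005]
wrist_force: [-0.1, 0.5, 24.3]
grip_width: 0.004
```

Hard stop reached (z no longer sinks, the force climbs). Lifting off, then travelling to the block with the jaws opening.

```bash
python3 -m handwheel '0 0 1 0 0 0;0 0 2 0 0 0;0 0 3 0 0 0;0 0 3 0 0 0;0 0 3 0 0 0;0 0 3 0 0 0;0 0 2 0 0 0;0 0 0 0 0 0'; python3 -m handwheel '-2.2 3.2 0 0 0 2.5;-2.2 3.2 0 0 0 2.5;-2.2 3.2 0 0 0 2.5;-2.2 3.2 0 0 0 2.5;-2.2 3.2 0 0 0 2.5;-2.2 3.2 0 0 0 2.5;-2.2 3.2 0 0 0 2.5;-2.2 3.2 0 0 0 2.5' 1
python3 - <<'E'
from h import *
import pickle
f=grab_frame("wrist"); pickle.dump(f,open("w.pkl","wb")); g=grab_frame("top"); pickle.dump(g,open("top2.pkl","wb"))
print(observe()["eef_pos"],proj(f,(.461,.32,.05)))
a=cv2.resize(f["img"],(560,350)); b=cv2.resize(g["img"][130:240,255:345],(245,300),interpolation=cv2.INTER_CUBIC)
c=np.zeros((350,800,3),np.uint8); c[:,:560]=a[:,:560]; c[:300,555:]=b
cv2.imwrite("pics/w1.png",c[:,:,::-1])
E
```

```text
t: 7.25
eef_pos: [0.6367, 0.0651, 0.2074]
eef_rot: [0.0, 0.999, 0.051, 0.003]
wrist_force: [0.2, 0.1, 0.1]
grip_width: 0.003
t: 7.92
eef_pos: [0.457, 0.3218, 0.2012]
eef_rot: [0.001, 0.975, 0.224, -0.002]
wrist_force: [0.7, -0.3, -0.0]
grip_width: 0.539
[0.45491796 0.32469682 0.20136462] [325.7120007 181.393609 ]
```

View pics/w1.png

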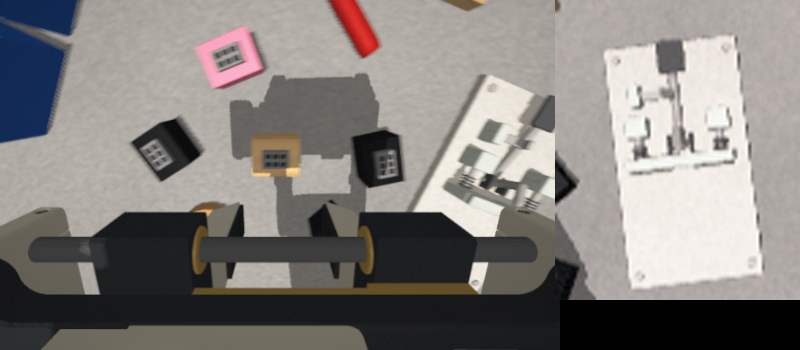

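Wrist view: the block is at about (314,177) in the full frame, already nearly square to the tool. The top inset shows the lever pad shifted rearwards. Fitting the block's silhouette and checking the pad position.

```bash
cat > fit.py <<'E'
from h import *
from scipy.optimize import minimize
def box(cx,cy,yaw,z0,base=True):
    c,s=np.cos(yaw),np.sin(yaw); R=np.array([[c,-s],[s,c]]); out=[]
    for hx,hy,za,zb in ((22.5,28,0,50),(10,15.5,50,60)):
        P=[]
        for sx in(-1,1):
            for sy in(-1,1):
                q=R@[sx*hx/1e3,sy*hy/1e3]+[cx,cy]
                for z in(za,zb): P.append((*q,z0+z/1e3))
        out.append(P)
    return out
def sil(f,p,z0,S=4):
    m=np.zeros((400*S,640*S),np.uint8)
    for P in box(*p,z0):
        h=cv2.convexHull(np.array([proj(f,q)*S+S/2 for q in P],np.float32)).astype(np.int32)
        cv2.fillConvexPoly(m,h,1)
    return cv2.resize(m.astype(np.float32),(640,400),interpolation=cv2.INTER_AREA)
def plymask(f,c,r):
    hsv=cv2.cvtColor(f["img"],cv2.COLOR_RGB2HSV)
    m=((hsv[...,1]>70)&(hsv[...,0]>8)&(hsv[...,0]<30)).astype(np.uint8)
    roi=np.zeros_like(m); a,b=int(c[0]),int(c[1]); roi[b-r:b+r,a-r:a+r]=1; m*=roi
    m=cv2.morphologyEx(m,cv2.MORPH_CLOSE,np.ones((9,9)))
    n,l,s,_=cv2.connectedComponentsWithStats(m); 
    return (l==1+np.argmax(s[1:,4])).astype(np.float32)
def fit(f,m,p0,z0):
    best=None
    for dy in(-.1,0,.1):
        p=np.array(p0)+[0,0,dy]
        r=minimize(lambda u:np.abs(sil(f,[u[0]/100,u[1]/100,u[2]/5],z0)-m).sum(),[p[0]*100,p[1]*100,p[2]*5],method="Nelder-Mead",options=dict(initial_simplex=np.array([[p[0]*100,p[1]*100,p[2]*5]]*4)+np.vstack([np.zeros(3),np.eye(3)*.5]),maxiter=150))
        if best is None or r.fun<best.fun: best=r
    u=best.x; return np.array([u[0]/100,u[1]/100,u[2]/5]),best.fun,m.sum()
E
python3 - <<'E'
from fit import *
import pickle
from scipy.spatial.transform import Rotation as Ro
o=observe(); R=Ro.from_quat(np.roll(o["eef_rot"],-1)).as_matrix(); print("tcp",o["eef_pos"],"tool y yaw",np.degrees(np.arctan2(R[1,0],R[0,0])))
f=pickle.load(open("w.pkl","rb")); print("wrist",fit(f,plymask(f,(314,177),60),(.461,.32,.4),0))
f=pickle.load(open("top.pkl","rb")); print("top",fit(f,plymask(f,(211,212),18),(.461,.32,.4),0))
g=pickle.load(open("top2.pkl","rb")); print("pad exp latched",proj(g,(.516+.125*.9956,.056+.125*.0938,.042)),"raised",proj(g,(.6208,.0661,.078)))
im=g["img"][140:165,285:312].max(2)<100; ys,xs=np.nonzero(im); print("dark centre now",np.mean(xs[ys<18])+285,np.mean(ys[ys<18])+140, ys.min()+140,ys.max()+140)
im=f["img"][140:165,285:312].max(2)<100; ys,xs=np.nonzero(im); print("before",np.mean(xs[ys<18])+285,np.mean(ys[ys<18])+140, ys.min()+140)
E
```

```text
tcp [0.45491796 0.32469682 0.20136462] tool y yaw 26.20594728834375
wrist (array([0.45699524, 0.33018739, 0.45018849]), np.float64(709.9375), np.float32(2122.0))
top (array([0.46105035, 0.32910248, 0.45166026]), np.float64(32.25), np.float32(367.0))
pad exp latched [296.56349179 150.26068392] raised [296.11896076 154.61414507]
dark centre now 296.87640449438203 150.58426966292134 145 156
before 296.37974683544303 153.32911392405063 149
```

```bash
python3 - <<'E'
from fit import *
import pickle
f=pickle.load(open("w.pkl","rb"))
m=plymask(f,(314,177),45); ys,xs=np.nonzero(m); print(m.sum(),xs.min(),xs.max(),ys.min(),ys.max(), sil(f,(.461,.329,.4517),0).sum())
r=fit(f,m,(.461,.329,.45),0); print(r)
s=sil(f,r[0],0); ys,xs=np.nonzero(s>.5); print(xs.min(),xs.max(),ys.min(),ys.max())
q=sil(f,(.461,.329,.4517),0); v=f["img"].copy()
for mm,c in((m,(0,255,0)),(q>.5,(255,0,0))):
    cs,_=cv2.findContours(mm.astype(np.uint8),cv2.RETR_EXTERNAL,cv2.CHAIN_APPROX_NONE); cv2.drawContours(v,cs,-1,c,1)
cv2.imwrite("pics/w2.png",cv2.resize(v[120:230,240:400],None,fx=4,fy=4)[:,:,::-1])
E
```

```text
2122.0 287 343 152 201 2822.5625
(array([0.45725308, 0.33028079, 0.4518071 ]), np.float64(712.625), np.float32(2122.0))
287 343 152 201
```

View pics/w2.png

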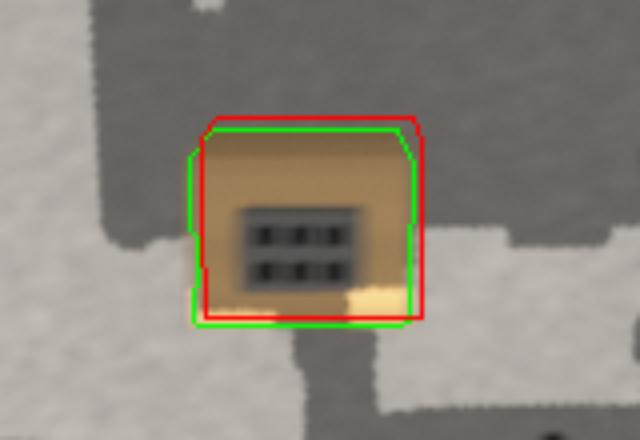

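The red outline is the top-camera fit and the green is the wrist mask; they differ by about 4 mm, so I take the mean (0.459, 0.330, yaw 25.9°). Descending over it.

```bash
python3 -m handwheel '0.4 0.5 -3 0 0 0;0 0 -3 0 0 0;0 0 -3 0 0 0;0 0 -3 0 0 0;0 0 -2 0 0 0;0 0 -2 0 0 0;0 0 -1 0 0 0;0 0 0 0 0 0' 1; python3 -m handwheel '0 0 -1 0 0 0;0 0 -0.5 0 0 0;0 0 -0.3 0 0 0;0 0 0 0 0 0;0 0 0 0 0 0;0 0 0 0 0 0;0 0 0 0 0 0;0 0 0 0 0 0'
```

```text
t: 8.68
eef_pos: [0.4615, 0.3244, 0.0296]
eef_rot: [0.001, 0.975, 0.223, -0.003]
wrist_force: [-0.2, -0.2, 0.3]
grip_width: 1.0
t: 9.35
eef_pos: [0.4634, 0.3263, 0.0152]
eef_rot: [-0.0, 0.975, 0.223, 0.0]
wrist_force: [0.5, -0.7, -0.6]
grip_width: 0.997
```

```bash
python3 -m handwheel '-0.4 0.4 -0.3 0 0 0;0 0 0 0 0 0;0 0 0 0 0 0;0 0 0 0 0 0;0 0 0 0 0 0;0 0 0 0 0 0;0 0 0 0 0 0;0 0 0 0 0 0' -1 35;python3 -m handwheel '0 0 0 0 0 0;0 0 0 0 0 0;0 0 0 0 0 0;0 0 0 0 0 0;0 0 1 0 0 0;0 0 2 0 0 0;0 0 3 0 0 0;0 0 3 0 0 0'
```

```text
t: 10.02
eef_pos: [0.4593, 0.3301, 0.0118]
eef_rot: [0.0, 0.975, 0.223, 0.0]
wrist_force: [-0.0, -1.6, 0.8]
grip_width: 0.609
t: 10.68
eef_pos: [0.4584, 0.3297, 0.1025]
eef_rot: [0.0, 0.975, 0.223, -0.001]
wrist_force: [0.1, 0.0, -1.4]
grip_width: 0.608
```

Grip width 0.608 is 56 mm, as it should be, with about 1.4 N lifted. Carrying it over the loading side and squaring it to the fixture.

```bash
python3 -m handwheel '0 0 2 0 0 0;0 -2 0 0 0 -2.9;0 -3.3 0 0 0 -2.9;0 -3.7 0 0 0 -2.9;0 -3.7 0 0 0 -2.9;0 -3.7 0 0 0 -2.9;0 -3.7 0 0 0 -2.9;0 -3.5 0 0 0 -2.9'; python3 -m handwheel '0 -2.5 0 0 0 0;0 -1.5 0 0 0 0;0 0 -1 0 0 0;0 0 -1 0 0 0;0 0 -1 0 0 0;0 0 -1 0 0 0;0 0 0 0 0 0;0 0 0 0 0 0'
python3 - <<'E'
from fit import *
import pickle
f=grab_frame("top"); pickle.dump(f,open("top3.pkl","wb")); s=grab_frame("side"); pickle.dump(s,open("side3.pkl","wb"))
o=observe(); print(o["eef_pos"],o["eef_rot"],o["wrist_force"])
a=cv2.resize(s["img"][140:240,240:400],None,fx=4.5,fy=4.5,interpolation=cv2.INTER_CUBIC); cv2.imwrite("pics/s3.png",a[:,:,::-1])
E
```

```text
t: 11.35
eef_pos: [0.4587, 0.0925, 0.1224]
eef_rot: [0.0, 0.999, 0.047, 0.0]
wrist_force: [0.5, 0.1, -2.2]
grip_width: 0.611
t: 12.02
eef_pos: [0.4589, 0.0542, 0.0819]
eef_rot: [-0.0, 0.999, 0.048, -0.0]
wrist_force: [0.7, 0.1, -1.4]
grip_width: 0.611
[0.45961386 0.05420879 0.08250636] [8.72891809e-05 9.98845729e-01 4.80305555e-02 5.16647408e-04] [ 0.83853773  0.03847447 -2.6505256 ]
```

View pics/s3.png

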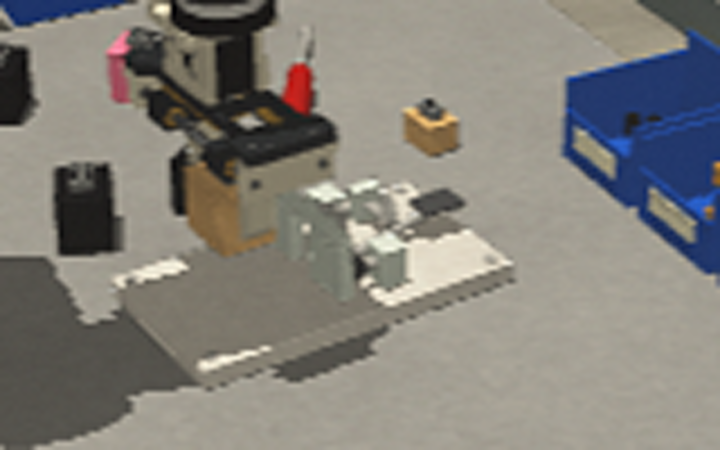

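Lever pad is level (438,200), so it's latched; the block hangs over the deck before the backstop. Shifting −3 mm in y and lowering.

```bash
python3 -m handwheel '0 -0.3 -1 0 0 0;0 0 -1 0 0 0;0 0 -1 0 0 0;0 0 -1 0 0 0;0 0 -0.5 0 0 0;0 0 -0.3 0 0 0;0 0 0 0 0 0;0 0 0 0 0 0';  python3 -m handwheel '0 0 -0.1 0 0 0;0 0 0 0 0 0;0 0 -0.1 0 0 0;0 0 0 0 0 0;0 0 -0.1 0 0 0;0 0 0 0 0 0;0 0 0 0 0 0;0 0 0 0 0 0'
```

```text
t: 12.78
eef_pos: [0.4596, 0.0512, 0.0342]
eef_rot: [0.0, 0.999, 0.048, 0.0]
wrist_force: [-0.0, 0.1, -1.6]
grip_width: 0.612
t: 13.45
eef_pos: [0.4592, 0.0511, 0.0307]
eef_rot: [0.0, 0.999, 0.048, -0.0]
wrist_force: [0.6, -0.1, -1.8]
grip_width: 0.606
```

```bash
python3 -m handwheel '0 0 -0.1 0 0 0;0 0 0 0 0 0;0 0 0 0 0 0;0 0 -0.05 0 0 0;0 0 0 0 0 0;0 0 0 0 0 0;0 0 0 0 0 0;0 0 0 0 0 0'
python3 - <<'E'
from fit import *
o=observe(); print(o["eef_pos"],o["wrist_force"])
f=grab_frame("top"); save(f,"t4.png",(240,120,370,250),4.5)
E
```

```text
t: 14.12
eef_pos: [0.4593, 0.0511, 0.0297]
eef_rot: [0.0, 0.999, 0.048, 0.0]
wrist_force: [-1.2, -0.7, 5.2]
grip_width: 0.61
[0.45934071 0.05112336 0.0297309 ] [-1.2168119  -0.72316424  5.16105803]
```

View pics/t4.png

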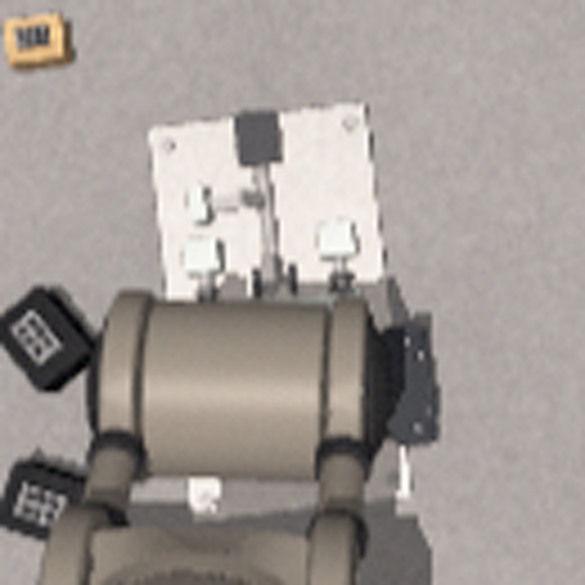

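The arm hides the block, but contact with the deck shows (5 N up at z=0.0297). Easing 0.5 mm and sliding towards the backstop.

```bash
python3 -m handwheel '0 0 0.05 0 0 0;0.5 0.05 0 0 0 0;0.5 0.05 0 0 0 0;0.5 0.05 0 0 0 0;0.5 0.05 0 0 0 0;0.4 0.03 0 0 0 0;0.2 0.02 0 0 0 0;0 0 0 0 0 0'; python3 -m handwheel '0.1 0.01 0 0 0 0;0.1 0.01 0 0 0 0;0.1 0.01 0 0 0 0;0.1 0.01 0 0 0 0;0 0 0 0 0 0;0 0 0 0 0 0;0 0 0 0 0 0;0 0 0 0 0 0'
```

```text
t: 14.83
eef_pos: [0.4861, 0.0537, 0.0298]
eef_rot: [0.0, 0.999, 0.048, 0.001]
wrist_force: [0.8, 0.5, 1.4]
grip_width: 0.605
t: 15.5
eef_pos: [0.4895, 0.0541, 0.0297]
eef_rot: [0.0, 0.999, 0.048, 0.0]
wrist_force: [-0.0, 0.6, 1.5]
grip_width: 0.608
```

```bash
python3 -m handwheel '0.1 0.01 0 0 0 0;0.1 0.01 0 0 0 0;0.1 0.01 0 0 0 0;0.1 0.01 0 0 0 0;0 0 0 0 0 0;0 0 0 0 0 0;0 0 0 0 0 0;0 0 0 0 0 0'
```

```text
t: 16.17
eef_pos: [0.4935, 0.0544, 0.0297]
eef_rot: [0.0, 0.999, 0.048, 0.0]
wrist_force: [-0.5, 0.8, 2.8]
grip_width: 0.614
```

```bash
python3 -m handwheel '0.1 0.01 0 0 0 0;0.1 0.01 0 0 0 0;0.1 0.01 0 0 0 0;0 0 0 0 0 0;0 0 0 0 0 0;0 0 0 0 0 0;0 0 0 0 0 0;0 0 0 0 0 0'
```

```text
t: 16.83
eef_pos: [0.494, 0.0545, 0.0298]
eef_rot: [0.0, 0.999, 0.048, -0.002]
wrist_force: [-9.0, -1.9, 10.4]
grip_width: 0.608
```

Contact: −9 N in x, but the vertical load also rose to 10 N, so deck friction takes part of it. Unloading vertically.

```bash
python3 -m handwheel '0 0 0.05 0 0 0;0 0 0 0 0 0;0 0 0.05 0 0 0;0 0 0 0 0 0;0 0 0 0 0 0;0 0 0 0 0 0;0 0 0 0 0 0;0 0 0 0 0 0'; python3 -c "
from h import *
for i in range(3):
    o=observe();print(o['eef_pos'],o['wrist_force'],o['ft_torque']);grab_frame('wrist')"
```

```text
t: 17.5
eef_pos: [0.4945, 0.0546, 0.0299]
eef_rot: [-0.0, 0.999, 0.048, -0.002]
wrist_force: [-4.7, -0.9, -0.1]
grip_width: 0.61
[0.49445775 0.05463372 0.02989298] [-4.69733206 -0.86259623 -0.09820124] [-0.23749323  0.68557097 -0.11211588]
[0.49442498 0.05461203 0.02986326] [-4.00362382 -2.55500917 -0.31187029] [-0.20998388  0.68137241 -0.08686702]
[0.49447107 0.05461262 0.02989841] [-5.39070963 -2.47008661  0.2602365 ] [-0.17318825  0.68896604 -0.08383279]
```

Now about 4.8 N, the backstop's starting force. Pressing on gently.

```bash
python3 -m handwheel '0.1 0.01 0 0 0 0;0 0 0 0 0 0;0.1 0.01 0 0 0 0;0 0 0 0 0 0;0.1 0.01 0 0 0 0;0 0 0 0 0 0;0 0 0 0 0 0;0 0 0 0 0 0'
```

```text
t: 18.32
eef_pos: [0.4968, 0.0548, 0.0298]
eef_rot: [0.0, 0.999, 0.048, -0.003]
wrist_force: [-6.5, -2.0, 1.8]
grip_width: 0.607
```

```bash
python3 -m handwheel '0.1 0.01 0 0 0 0;0 0 0 0 0 0;0.1 0.01 0 0 0 0;0 0 0 0 0 0;0.1 0.01 0 0 0 0;0 0 0 0 0 0;0 0 0 0 0 0;0 0 0 0 0 0'; python3 - <<'E'
from fit import *
W=[]
for i in range(4):
    s=grab_frame("side" if i<2 else "top"); o=observe(); W.append(np.r_[o["wrist_force"],o["ft_torque"]])
    if i==1: save(s,"s5.png",(270,150,370,230),7.5)
print(o["eef_pos"],np.mean(W,0))
E
```

```text
t: 18.98
eef_pos: [0.4991, 0.0551, 0.0298]
eef_rot: [0.0, 0.999, 0.048, -0.003]
wrist_force: [-9.4, -2.7, 4.1]
grip_width: 0.61
[0.49905378 0.05508336 0.02984451] [-9.64415696 -2.37810205  3.39257079 -0.38939954  1.27815406 -0.14650202]
```

View pics/s5.png

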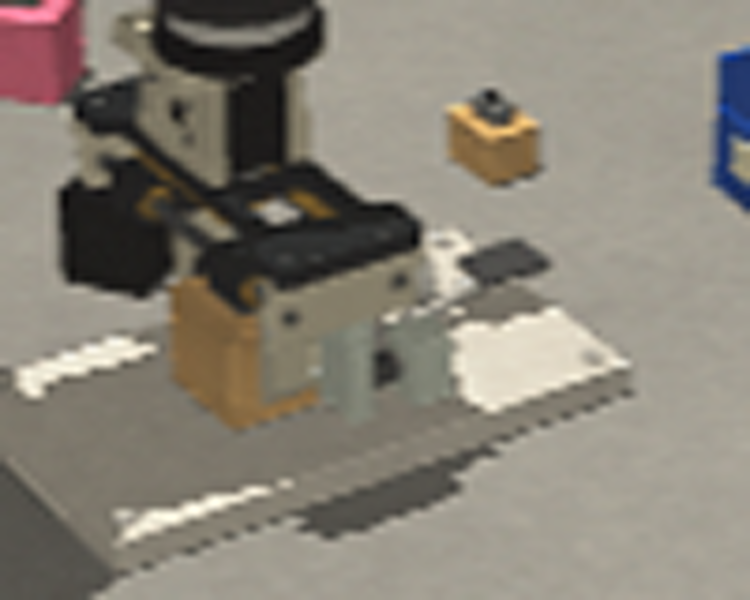

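The block stands flat and square against the pads, clear of the bridge, with the lever down. Horizontal force is 9.9 N including deck friction, and the give is about 4.7 mm (≈8.7 N). Adding about 1 mm and easing vertically.

```bash
python3 -m handwheel '0.1 0.01 0 0 0 0;0 0 0.03 0 0 0;0.05 0 0 0 0 0;0 0 0 0 0 0;0 0 0 0 0 0;0 0 0 0 0 0;0 0 0 0 0 0;0 0 0 0 0 0'; python3 - <<'E'
from fit import *
W=[]
for i in range(6):
    s=grab_frame("side" if i<3 else "top"); o=observe(); W.append(np.r_[o["wrist_force"],o["ft_torque"]])
    if i==2: S=s
print(o["t"],o["eef_pos"],o["eef_rot"],o["qvel"].round(4),np.mean(W,0),o["grip_width"])
d=np.array([.9956,.0938]); n=np.array([-.0938,.9956]); v=o["eef_pos"][:2]-[.5163,.0563]; print("tcp in fixture",v@d,v@n)
g=s["img"][140:165,285:312].max(2)<100; ys,xs=np.nonzero(g); print("pad px",xs[ys<18].mean()+285,ys[ys<18].mean()+140)
m=plymask(S,proj(S,(.5,.055,.043)),22); ys,xs=np.nonzero(m); q=sil(S,(.4999,.0548,.0942),.018); b,a=np.nonzero(q>.5)
print("side mask",xs.min(),ys.max(),"predicted",a.min(),b.max())
E
```

```text
t: 19.85
eef_pos: [0.4999, 0.0552, 0.0299]
eef_rot: [-0.0, 0.999, 0.048, -0.004]
wrist_force: [-10.8, -3.5, 3.4]
grip_width: 0.61
20.15 [0.49994557 0.05519438 0.02989269] [-1.44080511e-05  9.98840007e-01  4.79714199e-02 -4.16925135e-03] [ 0.0001  0.0005 -0.0003 -0.0013 -0.0007  0.0005] [-10.67220325  -2.60147732   3.01101004  -0.44077049   1.43010248
  -0.16602205] 0.608108953431597
tcp in fixture -0.016386173588739734 0.0004332905857826802
pad px 296.81609195402297 150.4367816091954
side mask 289 206 predicted 292 206
```

```bash
python3 -c "
from workcell import hand_in; print(hand_in())"
```

```text
the job is handed in; nothing more can be done
None
```

I pressed the lever to its hard stop and let go. Then I carried the large plywood block to the deck and slid it slowly against both backstop pads. I handed in at about 20 s with the block still gripped and pressed; no verdict was reported.

**Last checks**
- **Lever:** its pad shows at pixel (296.8, 150.4) in the top view, against (296.6, 150.3) expected when latched. It was already down there by itself while the fingers were away.
- **Block position:** the tool sits at x −16.4 mm, y +0.4 mm in the fixture's frame, where the block centre should be −16.5 and 0. The tool yaw is 5.5° against 5.4° for the fixture.
- **Push:** the wrist reads about 11 N horizontally. I estimate 1–1.5 N of that is deck friction, leaving roughly 9.5 N on the backstop. The travel since contact, about 5.6 mm, also gives about 9.6 N.
- **At rest:** the arm was still and the grip reads 56 mm, the block's width.

**Checks that disagreed or were limited**
- The wrist and top cameras differed by about 4 mm on the block's pick-up position, so I used the mean.
- In the last side view, the block's left edge was 3 pixels off the prediction (289 against 292), while the bottom edge matched. I took this as a rough colour mask rather than a misplaced block.
- The arm hides the block from the top camera, so its final position is inferred from the tool pose and the side view.
- I did not measure the bystanders again; nothing in the pictures or forces suggested I touched one.

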